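# Rack the labelling machine's cleaned rollers

## Task

The labelling machine's four rollers have been cleaned: put each one in its own storage cradle - the cradle of its colour (green for the black roller with green rings) and length - so that both steel shaft ends rest fully down in the V notches and the covered body hangs free between the saddles. Set them down rather than dropping them, and do not disturb the bottle or the screwdriver.

Things in the scene. Friction and masses are not known exactly. Their poses are not given: they have to be found in the camera images.
- roller_green_center (a point): The black guide roller with two narrow green O-rings round it, loose, lying on a light grey 3 mm mat at the robot's left. Covered body 36 mm in diameter, 100 mm long; at each end a bare steel shaft end 12 mm in diameter stands out 28 mm; both ends alike. 120 to 390 g. The point is its centre, on its axis half-way along, 21 mm above the table at the start; y runs along its axis.
- roller_orange_center (a point): The orange pressure roller, loose, lying on a light grey 3 mm mat at the robot's left. Covered body 50 mm in diameter, 64 mm long; at each end a bare steel shaft end 12 mm in diameter stands out 28 mm; both ends alike. 120 to 390 g. The point is its centre, on its axis half-way along, 28 mm above the table at the start; y runs along its axis.
- roller_blue_center (a point): The blue nip roller, loose, lying on a light grey 3 mm mat at the robot's left. Covered body 44 mm in diameter, 80 mm long; at each end a bare steel shaft end 12 mm in diameter stands out 28 mm; both ends alike. 120 to 390 g. The point is its centre, on its axis half-way along, 25 mm above the table at the start; y runs along its axis.
- roller_white_center (a point): The white idler roller, loose, lying on a light grey 3 mm mat at the robot's left. Covered body 34 mm in diameter, 48 mm long; at each end a bare steel shaft end 12 mm in diameter stands out 28 mm; both ends alike. 120 to 390 g. The point is its centre, on its axis half-way along, 20 mm above the table at the start; y runs along its axis.
- cradle_green_seat (a point): The green cradle, fixed at the robot's right: base plate 70 by 160 by 5 mm (dark grey) with two green saddles 12 mm thick, 116 mm apart inside, 60 mm wide, tops 62 mm above the table, each with a 90-degree V notch open upwards, 40 mm wide at the top. The point: the roller's centre when seated (shaft ends down in the Vs, mid-way between saddles), 50 mm above the table. y: the seated roller's axis; z up.
- cradle_orange_seat (a point): The orange cradle, fixed at the robot's right: base plate 70 by 124 by 5 mm (dark grey) with two orange saddles 12 mm thick, 80 mm apart inside, 60 mm wide, tops 62 mm above the table, each with a 90-degree V notch open upwards, 40 mm wide at the top. The point: the roller's centre when seated (shaft ends down in the Vs, mid-way between saddles), 50 mm above the table. y: the seated roller's axis; z up.
- cradle_blue_seat (a point): The blue cradle, fixed at the robot's right: base plate 70 by 140 by 5 mm (dark grey) with two blue saddles 12 mm thick, 96 mm apart inside, 60 mm wide, tops 62 mm above the table, each with a 90-degree V notch open upwards, 40 mm wide at the top. The point: the roller's centre when seated (shaft ends down in the Vs, mid-way between saddles), 50 mm above the table. y: the seated roller's axis; z up.
- cradle_white_seat (a point): The white cradle, fixed at the robot's right: base plate 70 by 108 by 5 mm (dark grey) with two white saddles 12 mm thick, 64 mm apart inside, 60 mm wide, tops 62 mm above the table, each with a 90-degree V notch open upwards, 40 mm wide at the top. The point: the roller's centre when seated (shaft ends down in the Vs, mid-way between saddles), 50 mm above the table. y: the seated roller's axis; z up.
- cleaner: Bystander: a white bottle of cleaner with a blue label and a red cap, 60 mm in diameter and 165 mm tall, loose, standing beyond the work. Origin at the centre of its underside.
- screwdriver: Bystander: a screwdriver about 190 mm long, loose, lying between the mat and the cradles, pointing roughly away from the robot. Origin on its underside, x along it towards the tip.
Things that resemble listed ones, but are neither listed nor needed, are in the scene too. What is shaped like the part that bears roller_green_center but turquoise is not meant. What is shaped like the part that bears roller_white_center but turquoise is not meant.

How it is judged:
By the outcome, as a careful person would: the job done as asked, in the order asked, and still so for the second after the job is handed in, with the robot touching nothing.
It also fails if it takes over 109 s, if anything falls off the work surface, if the arm or the gripper's body presses on something with over 40 N, if the wrist force passes 120 N, or if a joint passes its speed limit or range.

## Robot

A 7-joint arm with a two-finger parallel gripper is mounted at the origin on the work surface. World frame = base frame: x ahead of the robot, y to its left, z up, the work surface at z = 0. Lengths are in m, angles in degrees, forces in N, time in s.
With the tool pointing down it reaches from about 0.425 to 0.875 m from the base axis. Payload 4.7 kg.
Tool frame: the origin (TCP) lies between the finger pads; the fingertips stand env.finger_overhang ahead of it and the grasp point (between the pads) lies 5 mm behind it (env.finger_overhang is the distance from the TCP to the fingertips, in m); z points along the fingers, y is the line along which they close (so a half turn about z gives the same grasp; the last joint's range is limited). The gripper opens to 87 mm and grips with 3 to 60 N. Pads are 19 mm wide; open, the fingers measure 117 mm over their backs; the gripper's body (75 mm by 190 mm) begins 51 mm behind the grasp point.
Start: joints at [64.693, 18.392, -4.016, 83.108, 1.295, 78.541, -3.26], TCP at [0.286, -0.584, 0.237] pointing down, gripper open.
Joint ranges: [-163.93, 163.93], [-17.29, 119.83], [-79.2, 71.16], [3.27, 140.29], [-89.18, 269.18], [5.43, 117.66], [-154.24, 154.24]. Speed limits (degrees/s): [147.25, 147.25, 180, 180, 180, 180, 180].

## Interface

Orientations are given as [roll, pitch, yaw] about the fixed x, y, z axes, in that order (R = Rz(yaw) Ry(pitch) Rx(roll)).
In Python, from cell import telemetry, eyes, env, models gives the robot as it stands. The module is installed in compiled form; this text tells all that it offers.
- The arm moves only by the tool drive_tool, never from a script. Its arguments are lists of equal length, an entry for each row: "angular": the turn, a rotation vector about the tool's x, y, z in rad, a list of three; "delta_pos": the shift along the tool's x, y, z in cm, a list of three; "gripper": the finger opening in cm, from 0 to 8.7. A call has 1 to 20 rows; each row shifts and turns the commanded pose from where the row before left it, along the tool's axes as they then stand; what a row does not reach is not made up. A row lasts 1/10 s, in which the tool goes at most 50 mm and 8.59 degrees, less where a joint would pass 70% of its speed; a pose out of reach is approached as far as the arm can. A call with a gripper value outside its range is refused whole. The fingers move at their own pace and stop on an object; "squeeze" is the grip in N (left out, the last holds). Time passes only in rows, so rows that do not move let the fingers close. It gives the time, the measured TCP pose, the force, the opening and the grip force at its end, in the units of the state.
- telemetry.get_obs(): the state, without advancing time (a new reading comes with each control period).
- eyes.read_camera(name): name is "scene" or "top"; returns a dict with "pixels" (480x640x3 uint8, red, green, blue), "mtx" (3x3 intrinsics, pixels), "origin" and "orientation" of the camera in the world. Camera axes: x right, y down, z forward; pixel columns grow to the right and rows downward; lengths in m; the calibration is good to about 2 mm. A picture is of the moment at which its call begins. There is no depth.
- env.sign_off(): hands the job in; it is judged then, once.
Trained networks look in a picture, given as the dict that the camera call returned (one of the last four; its "shot" number tells which), for a name from the list of things; names that differ only in an ending like _2 or _b are one class to them, and where a whole thing is asked for, a point or a joint stands for the part that bears it (a point fixed in the world has none). Each returns a list of dicts, best first, with "p" (0 to 1); they miss things now and then, are a little off and sometimes report something else, mostly with a low value. They report only what shows in the picture. A call takes as long as a camera call. They do not tell look-alikes from the thing itself.
- models.search_frame(picture, target): "centre" ([column, row] in pixels, amid what is visible of it).
- models.cut_out(picture, target): "pixels" (480x640 bool, what is visible of it) and "centre" ([column, row] in pixels, amid what is visible of it).
The state is a dict: "time_s": time; "qpos": joint angles; "joint_velocities": joint speeds; "effort": joint torques, N m; "tool_pos": TCP position; "tool_rot": TCP orientation; "force": force on the tool from outside, world axes, zero at the start; "wrist_torque": the same for the moment, N m; "grip_width": finger opening in m; "grasp_force": force on a finger pad.
Only numpy, scipy, OpenCV 4.12 (cv2) and the standard library are available. Lean on these libraries where they do the work, as an engineer would, in place of code of your own. Each camera call takes 0.05 s, during which the arm holds its last target. There are 200 camera calls.

## Working session

There is one attempt and no reset: what is moved stays moved. The work goes in short steps, Python scripts to look and compute and a tool call to move; the robot and the scene stay as the last step left them, time stands still between calls to the robot, and variables do not carry over. Pictures are saved under pics/ and viewed, at most 14 in all, crops included, and the job is handed in when it is done.

Besides the shell and the picture viewer there is one more tool, called after "Call:" as name(argument=value, ...), one argument or row to a line, values as JSON. drive_tool: Moves the arm, as the interface text tells. Its arguments: {"type":"object","properties":{"angular":{"type":"array","items":{"type":"array","items":{"type":"number"}}},"delta_pos":{"type":"array","items":{"type":"array","items":{"type":"number"}}},"gripper":{"type":"array","items":{"type":"number"}},"squeeze":{"type":"number"}},"required":["angular","delta_pos","gripper"]}

```bash
mkdir -p pics; cat > h.py <<'E'
import numpy as np, cv2
from cell import telemetry, eyes, env, models
from scipy.spatial.transform import Rotation as R
def shot(n,f=None):
    p=eyes.read_camera(n)
    if f: cv2.imwrite('pics/'+f,p['pixels'][:,:,::-1])
    return p
def cam(p):
    o=np.array(p['orientation'],float)
    Rm=o if o.shape==(3,3) else R.from_euler('xyz',o,degrees=True).as_matrix()
    return np.array(p['mtx']),Rm,np.array(p['origin'])
def w(p,uv,z):
    K,Rm,o=cam(p); d=Rm@np.linalg.solve(K,[uv[0],uv[1],1.]); return o+d*(z-o[2])/d[2]
def px(p,X):
    K,Rm,o=cam(p); c=K@(Rm.T@(np.array(X)-o)); return c[:2]/c[2]
E
python3 - <<'E'
from h import *
a=shot('top','t0.png'); b=shot('scene','s0.png')
for p in(a,b): print(p['mtx'],p['origin'],p['orientation'])
print(telemetry.get_obs(), env.finger_overhang)
Z=dict(green=.021,orange=.028,blue=.025,white=.020)
for c in Z:
  for n,z in((f'roller_{c}_center',Z[c]),(f'cradle_{c}_seat',.05)):
    for r in models.search_frame(a,n)[:3]: print(n,round(r['p'],2),np.round(r['centre'],1),np.round(w(a,r['centre'],z),4))
E
```

```text
[[509.05109348   0.         319.02589849]
 [  0.         509.05109348 233.80837893]
 [  0.           0.           1.        ]] [0.37717437 0.12313929 1.17407575] [-172.17372477    0.43448175  -89.37247396]
[[579.98789757   0.         318.39337024]
 [  0.         579.98789757 241.89263629]
 [  0.           0.           1.        ]] [1.35987206 0.25443207 1.22239156] [-142.8277243     0.29907013   99.62082647]
{'time_s': 0.1, 'qpos': array([64.69250402, 18.43477094, -4.01580948, 83.16448424,  1.29557192,
       78.54215477, -3.26024851]), 'joint_velocities': array([ 0.0394909 , -0.14972227,  0.01144322, -0.15568268,  0.01827645,
        0.01840196, -0.01560948]), 'effort': array([ 6.95638046e-04, -4.92574418e+01, -4.05272003e-01, -3.13399243e+01,
       -6.40103244e-02,  3.95380938e-02,  1.24321919e-04]), 'tool_pos': array([ 0.28587463, -0.58325668,  0.23560142]), 'tool_rot': array([-1.79903852e+02,  5.82844355e-03,  2.61171489e+01]), 'force': array([ 0.47156823, -0.37471264,  0.23894163]), 'wrist_torque': array([ 0.03890867,  0.01981302, -0.00244274]), 'grasp_force': 0.0, 'grip_width'
[... 191 characters left out ...]
 0.5843 -0.3171  0.05  ]
roller_orange_center 0.55 [317.4 192.4] [0.6306 0.1383 0.028 ]
cradle_orange_seat 0.89 [435.9 202.6] [ 0.6049 -0.1281  0.05  ]
roller_blue_center 0.73 [319.8 276. ] [0.4391 0.1308 0.025 ]
cradle_blue_seat 0.9 [435.6 265.4] [ 0.4638 -0.1246  0.05  ]
cradle_blue_seat 0.69 [372.1 256.1] [0.4829 0.0153 0.05  ]
cradle_blue_seat 0.39 [347.1 130.3] [0.7717 0.0716 0.05  ]
roller_white_center 0.87 [132.8 231.1] [0.5377 0.5614 0.02  ]
roller_white_center 0.58 [239.  208.3] [0.5933 0.3189 0.02  ]
roller_white_center 0.53 [374.5 257.4] [0.4828 0.007  0.02  ]
cradle_white_seat 0.74 [524.2 280.2] [ 0.4333 -0.3181  0.05  ]
cradle_white_seat 0.15 [349.  131.1] [0.7698 0.0673 0.05  ]
```

View pics/t0.png

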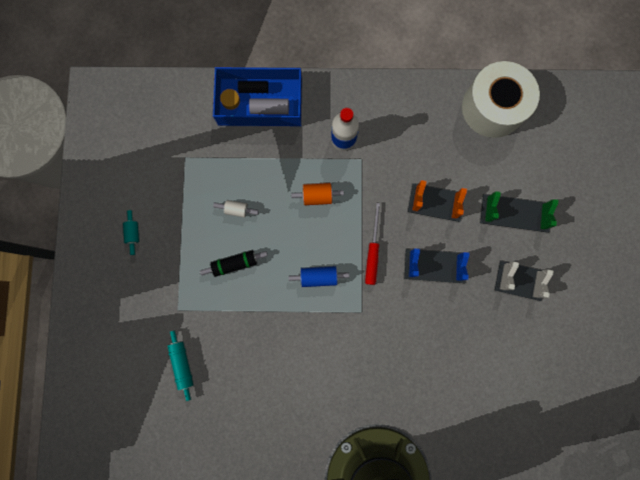

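View pics/s0.png

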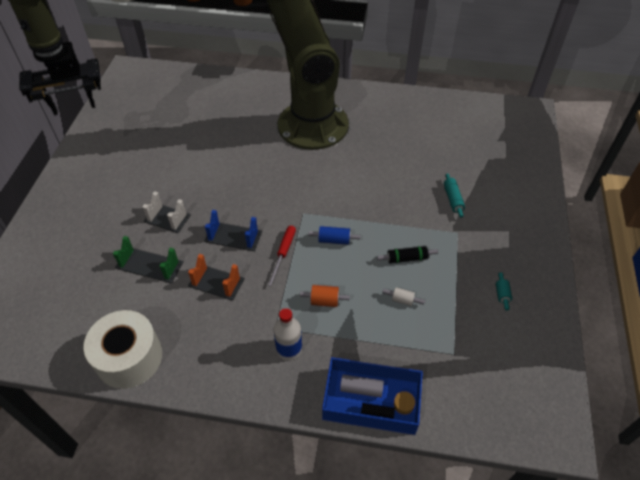

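Top view: on the mat are white (237,209), orange (317,194), black with green rings (234,264) and blue (319,277). The cradles are orange (437,202), green (520,212), blue (437,265) and white (525,281). The turquoise look-alikes at (131,232) and (180,365) are off the mat, so they are not meant. The candidates for green are (234,264) and (181,363), and only the first is black with green rings. For white they are (237,209) and (131,232), and only the first is white. I'll fit poses and confirm this in a crop.

```bash
cat > fit.py <<'E'
from h import *
from scipy.optimize import minimize
from scipy.spatial import ConvexHull
Z=dict(green=.021,orange=.028,blue=.025,white=.020)
D=dict(green=(.036,.1),orange=(.05,.064),blue=(.044,.08),white=(.034,.048))
IN=dict(green=.116,orange=.08,blue=.096,white=.064); BL=dict(green=.16,orange=.124,blue=.14,white=.108)
def pose(P,x,y,a):   # a: angle of axis from world y
    c,s=np.cos(a),np.sin(a); return P@np.array([[c,s,0],[-s,c,0],[0,0,1]])+[x,y,0]
t=np.linspace(0,2*np.pi,24)
def cyl(r,l,z): return np.array([[r*np.cos(k),s*l/2,z+r*np.sin(k)] for s in(-1,1) for k in t])
def roller(c,z=None):
    d,l=D[c]; z=z or Z[c]; return [cyl(d/2,l,z),cyl(.006,l+.056,z)]
def cradle(c):
    out=[np.array([[i*.035,j*BL[c]/2,k] for i in(-1,1) for j in(-1,1) for k in(0,.005)])]
    prof=[[(-.03,.005),(.03,.005),(.03,.042),(-.03,.042)],[(-.03,.042),(0,.042),(-.02,.062),(-.03,.062)],[(.03,.042),(0,.042),(.02,.062),(.03,.062)]]
    for s in(-1,1):
        for q in prof: out.append(np.array([[u,s*(IN[c]/2+e),v] for u,v in q for e in(0,.012)]))
    return out
S=4
def render(p,parts,th):
    m=np.zeros((480*S,640*S),np.uint8)
    for P in parts:
        q=np.array([px(p,X) for X in pose(P,*th)]); h=cv2.convexHull(((q+.5)*S*16).astype(np.int32)); cv2.fillConvexPoly(m,h,1,shift=4)
    return m>0
def fit(obs,parts,th0):
    M=[]
    for p,m in obs: M.append((p,cv2.resize(m.astype(np.float32),None,fx=S,fy=S,interpolation=cv2.INTER_LINEAR)>.5))
    def cost(v):
        th=(th0[0]+v[0]*.01,th0[1]+v[1]*.01,th0[2]+v[2]*.1); e=0
        for p,m in M:
            r=render(p,parts,th); e+=1-(r&m).sum()/(r|m).sum()
        return e/len(M)
    b=minimize(cost,[0,0,0],method='Nelder-Mead',options=dict(initial_simplex=[[0,0,0],[1,0,0],[0,1,0],[0,0,1.5]],xatol=.01,fatol=1e-4,maxiter=90))
    v=b.x; return np.array([th0[0]+v[0]*.01,th0[1]+v[1]*.01,th0[2]+v[2]*.1]),b.fun
def near(p,name,X,tol=25):
    g=px(p,X); L=[r for r in models.cut_out(p,name) if np.hypot(*(np.array(r['centre'])-g))<tol]
    return L[0]['pixels'] if L else None
E
cat > run0.py <<'E'
from fit import *
import json
a=shot('top');b=shot('scene')
G={'rg':(.461,.325,.27),'ro':(.630,.138,0),'rb':(.439,.131,0),'rw':(.593,.319,-.1),'cg':(.584,-.317,-.1),'co':(.605,-.128,-.1),'cb':(.464,-.125,0),'cw':(.433,-.318,-.15)}
N=dict(g='green',o='orange',b='blue',w='white'); out={}
im={'t':a['pixels'].copy(),'s':b['pixels'].copy()}
for k,g in G.items():
    c=N[k[1]]; r=k[0]=='r'; parts=roller(c) if r else cradle(c); name=f'roller_{c}_center' if r else f'cradle_{c}_seat'
    obs=[(p,m) for p in(a,b) if (m:=near(p,name,(*g[:2],.025))) is not None]
    for o in [obs]+[[x] for x in obs]:
        th,e=fit(o,parts,g); print(k,len(o),np.round(th[:2],4),round(np.degrees(th[2]),1),round(e,3))
        if o is obs: out[k]=list(th)
json.dump(out,open('pose.json','w'))
rows=[]
for p,(x0,y0,W,H) in((a,(170,150,400,170)),(b,(100,180,400,170))):
    I=cv2.resize(p['pixels'][y0:y0+H,x0:x0+W,::-1],None,fx=1.75,fy=1.75,interpolation=cv2.INTER_CUBIC).copy()
    for k,th in out.items():
        c=N[k[1]]
        for P in (roller(c) if k[0]=='r' else cradle(c)):
            q=np.array([px(p,X) for X in pose(P,*th)]); h=cv2.convexHull(((q+.5-[x0,y0])*1.75).astype(np.int32)); cv2.polylines(I,[h],True,(255,0,255),1)
    rows.append(I)
cv2.imwrite('pics/ov.png',np.vstack(rows))
B=models.search_frame(a,'cleaner')[0]['centre']; print('bottle',w(a,B,.08), [w(b,r['centre'],.08) for r in models.search_frame(b,'cleaner')[:1]])
E
time python3 run0.py
```

```text
rg 2 [0.4665 0.3261] 16.8 0.157
rg 1 [0.4681 0.3259] 16.9 0.088
rg 1 [0.4626 0.3264] 17.3 0.068
ro 2 [0.6268 0.1384] 5.1 0.137
ro 1 [0.6288 0.1379] 4.5 0.082
ro 1 [0.6242 0.1381] 4.3 0.083
rb 2 [0.4386 0.1328] 4.3 0.125
rb 1 [0.4396 0.1329] 4.1 0.068
rb 1 [0.4357 0.1321] 4.8 0.101
rw 2 [0.5931 0.3264] -9.0 0.17
rw 1 [0.5942 0.3266] -8.8 0.081
rw 1 [0.5905 0.327 ] -9.7 0.158
cg 2 [ 0.5922 -0.3243] -7.1 0.069
cg 1 [ 0.5933 -0.3234] -7.2 0.043
cg 1 [ 0.5893 -0.3258] -7.5 0.048
co 2 [ 0.615  -0.1393] -10.5 0.076
co 1 [ 0.6173 -0.1391] -10.5 0.082
co 1 [ 0.6137 -0.1396] -10.3 0.047
cb 2 [ 0.4664 -0.1349] -4.4 0.086
cb 1 [ 0.4678 -0.1342] -4.1 0.049
cb 1 [ 0.4637 -0.136 ] -3.2 0.084
cw 2 [ 0.4348 -0.3279] -12.5 0.078
cw 1 [ 0.4361 -0.3274] -12.3 0.052
cw 1 [ 0.4322 -0.329 ] -12.6 0.07
bottle [0.76228586 0.07657791 0.08      ] [array([0.77575965, 0.08020236, 0.08      ])]
real	0m13.293s
user	0m11.580s
sys	0m0.164s
```

View overlay.

View pics/ov.png

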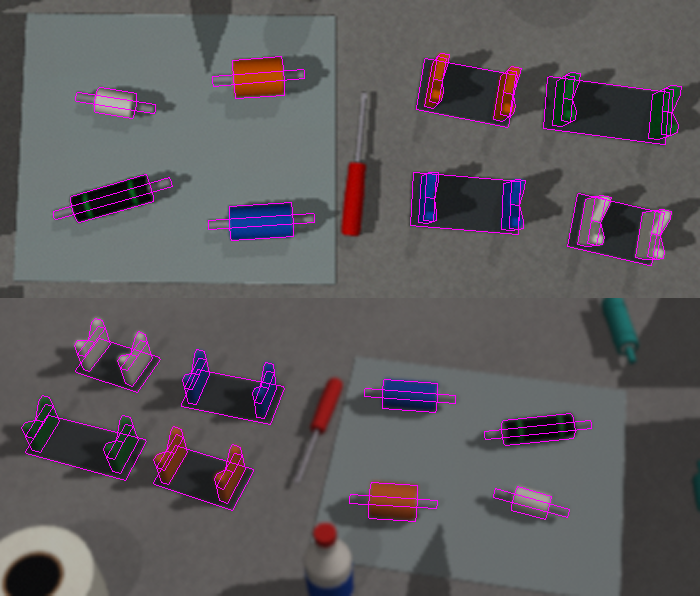

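The crop confirms the identities: the rollers on the mat are blue, black with green rings, orange and white, and the turquoise ones lie off it. The fitted outlines sit well on all eight items. I'm starting with blue.

Call:
drive_tool(
  angular=[
    [0,0,-0.132],
    [0,0,-0.132],
    [0,0,-0.132],
    [0,0,-0.132],
    [0,0,-0.132],
    [0,0,-0.132],
    [0,0,-0.132],
    [0,0,-0.132],
    [0,0,-0.136],
    [0,0,0],
    [0,0,0],
    [0,0,0],
    [0,0,0],
    [0,0,0],
    [0,0,0],
    [0,0,0],
    [0,0,0],
    [0,0,0],
    [0,0,0],
  ],
  delta_pos=[
    [0,0,0],
    [0,0,0],
    [0,0,0],
    [0,0,0],
    [0,0,0],
    [0,0,0],
    [0,0,0],
    [0,0,0],
    [0,0,0],
    [1.6,1.5,0],
    [2.8,2.5,0],
    [2.8,2.5,0],
    [2.8,2.5,0],
    [2.8,2.5,0],
    [2.8,2.5,0],
    [2.8,2.5,0],
    [2.8,2.5,0],
    [2.8,2.5,0],
    [2.6,2,0],
  ],
  gripper=[8.7,8.7,8.7,8.7,8.7,8.7,8.7,8.7,8.7,8.7,8.7,8.7,8.7,8.7,8.7,8.7,8.7,8.7,8.7],
  squeeze=30,
)

```text
time_s: 3.4
tool_pos: [0.5012, -0.2985, 0.2368]
tool_rot: [180.0, 0.0, 94.5]
force: [-0.0, 0.1, 0.2]
grip_width: 0.0871
grasp_force: 0.0
```

Call:
drive_tool(
  angular=[
    [0,0,0],
    [0,0,0],
    [0,0,0],
    [0,0,0],
    [0,0,0],
    [0,0,0],
    [0,0,0],
    [0,0,0],
    [0,0,0],
    [0,0,0],
    [0,0,0],
    [0,0,0],
    [0,0,0],
    [0,0,0],
    [0,0,0],
    [0,0,0],
  ],
  delta_pos=[
    [3,-0.2,0],
    [3,-0.2,0],
    [3,-0.2,0],
    [3,-0.2,0],
    [3,-0.2,0],
    [3,-0.2,0],
    [3,-0.2,0],
    [3,-0.2,0],
    [3,-0.2,0],
    [3,-0.2,0],
    [3,-0.2,0],
    [3,-0.2,0],
    [3,-0.2,0],
    [2.5,-0.2,0],
    [1,0,0],
    [0,0,0],
  ],
  gripper=[8.7,8.7,8.7,8.7,8.7,8.7,8.7,8.7,8.7,8.7,8.7,8.7,8.7,8.7,8.7,8.7],
)

```text
time_s: 5.0
tool_pos: [0.4393, 0.1222, 0.2367]
tool_rot: [180.0, 0.0, 94.6]
force: [-0.5, -1.2, 0.1]
grip_width: 0.0866
grasp_force: 0.0
```

Call:
drive_tool(
  angular=[
    [0,0,0],
    [0,0,0],
    [0,0,0],
    [0,0,0],
    [0,0,0],
    [0,0,0],
    [0,0,0],
    [0,0,0],
    [0,0,0],
    [0,0,0],
    [0,0,0],
    [0,0,0],
    [0,0,0],
    [0,0,0],
    [0,0,0],
    [0,0,0],
    [0,0,0],
    [0,0,0],
  ],
  delta_pos=[
    [1,0,1],
    [0,0,3],
    [0,0,3],
    [0,0,3],
    [0,0,3],
    [0,0,3],
    [0,0,2],
    [0,0,1.5],
    [0,0,1],
    [0,0,0.6],
    [0,0,0.4],
    [0,0,0],
    [0,0,0],
    [0,0,0],
    [0,0,0],
    [0,0,0],
    [0,0,0],
    [0,0,0],
  ],
  gripper=[8.7,8.7,8.7,8.7,8.7,8.7,8.7,8.7,8.7,8.7,8.7,8.7,6,4,3,3,3,3],
  squeeze=30,
)

```text
time_s: 6.8
tool_pos: [0.4386, 0.1311, 0.0216]
tool_rot: [180.0, 0.0, 94.4]
force: [0.3, 0.0, -0.1]
grip_width: 0.0472
grasp_force: 0.0
```

Call:
drive_tool(
  angular=[
    [0,0,0],
    [0,0,0],
    [0,0,0],
    [0,0,0],
    [0,0,0],
    [0,0,0],
    [0,0,0],
    [0,0,0],
    [0,0,0],
    [0,0,0.05],
    [0,0,0.05],
    [0,0,0.05],
    [0,0,0],
  ],
  delta_pos=[
    [0,0,0],
    [0,0,0],
    [0,0,0],
    [0,0,-0.5],
    [0,0,-1.5],
    [0,0,-2.5],
    [0,0,-3],
    [0,0,-3],
    [0,0,-2.5],
    [0,0,-1],
    [0,0,0],
    [0,0,0],
    [0,0,0],
  ],
  gripper=[3,3,3,3,3,3,3,3,3,3,3,3,3],
)

```text
time_s: 8.1
tool_pos: [0.4379, 0.1311, 0.1614]
tool_rot: [-180.0, 0.0, 85.8]
force: [0.3, 0.3, -3.3]
grip_width: 0.0434
grasp_force: 30.0
```

```bash
cat > d.py <<'E'
# tool-axis deltas (cm) and turn about tool z (rad) to reach targets x,y,z,yaw: python3 d.py x y z yaw
import sys; from h import *
T=list(map(float,sys.argv[1:])); o=telemetry.get_obs(); p=o['tool_pos']; rot=R.from_euler('xyz',o['tool_rot'],degrees=True)
y=o['tool_rot'][2]; q=R.from_euler('xyz',[180,0,T[3]],degrees=True)
print(np.round(p,4),np.round(o['tool_rot'],2),'F',np.round(o['force'],1),'grip',round(o['grip_width'],4),round(o['grasp_force'],1),'t',o['time_s'])
print('turn z %.3f'%-np.radians(T[3]-y),'then delta in new axes',np.round(q.inv().apply(np.array(T[:3])-p)*100,2),' in old',np.round(rot.inv().apply(np.array(T[:3])-p)*100,2))
E
python3 d.py .466 -.135 .15 85.7
python3 - <<'E'
from h import *
p=shot('scene'); g=px(p,[.4386,.131,.15]).astype(int); print(g)
x0,y0=max(g[0]-100,0),max(g[1]-80,0); cv2.imwrite('pics/g1.png',cv2.resize(p['pixels'][y0:y0+160,x0:x0+200,::-1],None,fx=3,fy=3))
E
```

```text
[0.4379 0.1311 0.1614] [-1.7996e+02  3.0000e-02  8.5820e+01] F [ 0.3  0.3 -3.3] grip 0.0434 30.0 t 8.1
turn z 0.002 then delta in new axes [-26.33   4.8    1.14]  in old [-26.34   4.74   1.15]
[333 204]
```

View pics/g1.png

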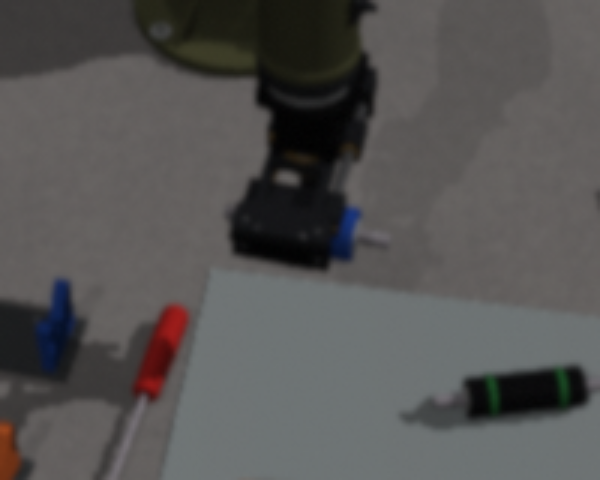

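The blue roller is held level at 30 N, seen in the crop at (300,235).

Call:
drive_tool(
  angular=[
    [0,0,0],
    [0,0,0],
    [0,0,0],
    [0,0,0],
    [0,0,0],
    [0,0,0],
    [0,0,0],
    [0,0,0],
    [0,0,0],
    [0,0,0],
    [0,0,0],
    [0,0,0],
    [0,0,0],
    [0,0,0],
  ],
  delta_pos=[
    [-1.2,0.2,0],
    [-2.5,0.5,0],
    [-2.7,0.5,0],
    [-2.7,0.5,0],
    [-2.7,0.5,0],
    [-2.7,0.5,0],
    [-2.7,0.5,0],
    [-2.7,0.5,0],
    [-2.7,0.5,0],
    [-2,0.3,0],
    [-1.1,0.2,0],
    [-0.6,0.1,0],
    [0,0,0],
    [0,0,0],
  ],
  gripper=[3,3,3,3,3,3,3,3,3,3,3,3,3,3],
)

```text
time_s: 9.55
tool_pos: [0.4673, -0.1333, 0.1615]
tool_rot: [-180.0, -0.0, 85.9]
force: [0.1, 0.8, -3.0]
grip_width: 0.0436
grasp_force: 30.0
```

```bash
python3 d.py .466 -.135 .0466 85.7
```

```text
[ 0.4673 -0.1333  0.1615] [-1.7998e+02 -3.0000e-02  8.5910e+01] F [ 0.1  0.8 -3. ] grip 0.0436 30.0 t 9.55
turn z 0.004 then delta in new axes [-0.17 -0.11 11.49]  in old [-0.18 -0.11 11.49]
```

Call:
drive_tool(
  angular=[
    [0,0,0],
    [0,0,0],
    [0,0,0],
    [0,0,0],
    [0,0,0],
    [0,0,0],
    [0,0,0],
    [0,0,0],
    [0,0,0],
    [0,0,0],
  ],
  delta_pos=[
    [-0.1,-0.1,1],
    [-0.1,0,2.5],
    [0,0,2.5],
    [0,0,2],
    [0,0,1.5],
    [0,0,1],
    [0,0,0.4],
    [0,0,0.2],
    [0,0,0.1],
    [0,0,0],
  ],
  gripper=[3,3,3,3,3,3,3,3,3,3],
)

```text
time_s: 10.55
tool_pos: [0.4666, -0.1367, 0.0501]
tool_rot: [179.9, 0.0, 85.8]
force: [-0.3, -0.4, -2.4]
grip_width: 0.0433
grasp_force: 30.0
```

Call:
drive_tool(
  angular=[
    [0,0,0],
    [0,0,0],
    [0,0,0],
  ],
  delta_pos=[
    [0,0,0.1],
    [0,0,0.1],
    [0,0,0],
  ],
  gripper=[3,3,3],
)

```text
time_s: 10.85
tool_pos: [0.4667, -0.1368, 0.048]
tool_rot: [179.9, 0.0, 85.8]
force: [1.2, 0.4, -1.4]
grip_width: 0.0433
grasp_force: 30.0
```

Call:
drive_tool(
  angular=[
    [0,0,0],
    [0,0,0],
  ],
  delta_pos=[
    [0,0,0.1],
    [0,0,0],
  ],
  gripper=[3,3],
)

```text
time_s: 11.05
tool_pos: [0.4671, -0.1368, 0.0473]
tool_rot: [179.9, 0.0, 85.9]
force: [0.7, -0.3, 2.5]
grip_width: 0.0434
grasp_force: 30.0
```

Call:
drive_tool(
  angular=[
    [0,0,0],
    [0,0,0],
    [0,0,0],
    [0,0,0],
    [0,0,0],
    [0,0,0],
    [0,0,0],
    [0,0,0],
    [0,0,0],
    [0,0,0],
    [0,0,0],
    [0,0,0],
    [0,0,0],
  ],
  delta_pos=[
    [0,0,0],
    [0,0,0],
    [0,0,0],
    [0,0,0],
    [0,0,0],
    [0,0,-0.5],
    [0,0,-1.5],
    [0,0,-3],
    [0,0,-3],
    [0,0,-3],
    [0,0,-3],
    [0,0,-2],
    [0,0,-1],
  ],
  gripper=[4.6,5,6,6.5,7,7,7,7,7,7,7,7,7],
)

```text
time_s: 12.35
tool_pos: [0.467, -0.1367, 0.2189]
tool_rot: [179.8, 0.1, 85.8]
force: [-0.5, -0.5, -0.3]
grip_width: 0.0697
grasp_force: 0.0
```

```bash
python3 d.py .6265 .138 .22 94.6
```

```text
[ 0.467  -0.1367  0.2189] [1.7982e+02 9.0000e-02 8.5820e+01] F [-0.5 -0.5 -0.3] grip 0.0697 0.0 t 12.35
turn z -0.153 then delta in new axes [26.1  18.1  -0.11]  in old [28.56 13.9  -0.1 ]
```

Call:
drive_tool(
  angular=[
    [0,0,-0.051],
    [0,0,-0.051],
    [0,0,-0.051],
    [0,0,0],
    [0,0,0],
    [0,0,0],
    [0,0,0],
    [0,0,0],
    [0,0,0],
    [0,0,0],
    [0,0,0],
    [0,0,0],
    [0,0,0],
    [0,0,0],
    [0,0,0],
  ],
  delta_pos=[
    [0,0,0],
    [0,0,0],
    [0,0,0],
    [1.6,1.1,0],
    [2.7,1.9,0],
    [2.7,1.9,0],
    [2.7,1.9,0],
    [2.7,1.9,0],
    [2.7,1.9,0],
    [2.7,1.9,0],
    [2.7,1.9,0],
    [2.7,1.9,0],
    [1.8,1.1,0],
    [1.1,0.7,0],
    [0,0,0],
  ],
  gripper=[8.7,8.7,8.7,8.7,8.7,8.7,8.7,8.7,8.7,8.7,8.7,8.7,8.7,8.7,8.7],
)

```text
time_s: 13.85
tool_pos: [0.6253, 0.1401, 0.2157]
tool_rot: [-179.9, -0.1, 94.8]
force: [0.0, 0.1, 0.2]
grip_width: 0.0866
grasp_force: 0.0
```

```bash
python3 d.py .6265 .138 .023 94.6
cat > chk.py <<'E'
import sys; from fit import *
c=sys.argv[1]; P0=eval(sys.argv[2]); z=float(sys.argv[3])
a=shot('top');b=shot('scene'); I=[]
for p in(a,b):
    g=px(p,(P0[0],P0[1],z)); m=near(p,f'roller_{c}_center',(P0[0],P0[1],z))
    if m is not None:
        th,e=fit([(p,m)],roller(c,z),P0); print(np.round(th[:2],4),round(np.degrees(th[2]),1),round(e,3))
    x0,y0=(np.clip(g-[40,40],0,[560,400])).astype(int); I.append(cv2.resize(p['pixels'][y0:y0+80,x0:x0+80,::-1],None,fx=5,fy=5,interpolation=cv2.INTER_CUBIC))
cv2.imwrite('pics/'+sys.argv[4],np.hstack(I))
E
python3 chk.py blue "(.466,-.135,-.075)" .05 c_blue.png
```

```text
[0.6253 0.1401 0.2157] [-1.7992e+02 -8.0000e-02  9.4750e+01] F [0.  0.1 0.2] grip 0.0866 0.0 t 13.85
turn z 0.003 then delta in new axes [-0.22  0.1  19.27]  in old [-0.24  0.13 19.27]
[ 0.468  -0.1519] -6.0 0.66
[ 0.4637 -0.1353] -3.5 0.076
```

View pics/c_blue.png

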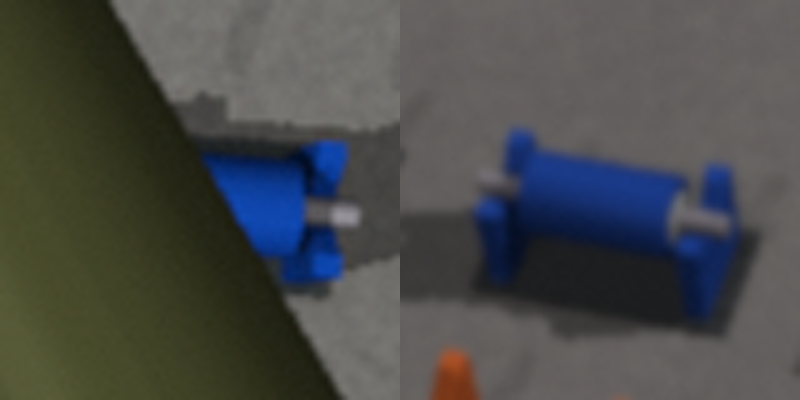

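The blue roller is seated with both shaft ends down in the notches and the body between the saddles. The top view is partly hidden by the arm, but the scene view is clear. Orange is next.

Call:
drive_tool(
  angular=[
    [0,0,0],
    [0,0,0],
    [0,0,0],
    [0,0,0],
    [0,0,0],
    [0,0,0],
    [0,0,0],
    [0,0,0],
    [0,0,0],
    [0,0,0],
    [0,0,0],
    [0,0,0],
    [0,0,0],
    [0,0,0],
    [0,0,0],
    [0,0,0],
    [0,0,0],
    [0,0,0],
  ],
  delta_pos=[
    [-0.2,0.1,1],
    [0,0,3],
    [0,0,3],
    [0,0,3],
    [0,0,3],
    [0,0,2.5],
    [0,0,1.7],
    [0,0,1],
    [0,0,0.6],
    [0,0,0.4],
    [0,0,0],
    [0,0,0],
    [0,0,0],
    [0,0,0],
    [0,0,0],
    [0,0,0],
    [0,0,0],
    [0,0,0],
  ],
  gripper=[8.7,8.7,8.7,8.7,8.7,8.7,8.7,8.7,8.7,8.7,8.7,6,4,4,4,4,4,4],
)

```text
time_s: 15.85
tool_pos: [0.627, 0.1362, 0.0246]
tool_rot: [180.0, 0.0, 94.6]
force: [-0.1, -0.3, 1.2]
grip_width: 0.049
grasp_force: 30.0
```

Call:
drive_tool(
  angular=[
    [0,0,0],
    [0,0,0],
    [0,0,0],
    [0,0,0],
    [0,0,0],
    [0,0,0],
    [0,0,0],
    [0,0,0],
    [0,0,0.065],
    [0,0,0.065],
    [0,0,0.065],
    [0,0,0.065],
    [0,0,0],
  ],
  delta_pos=[
    [0,0,0],
    [0,0,0],
    [0,0,-0.5],
    [0,0,-1.5],
    [0,0,-2.5],
    [0,0,-3],
    [0,0,-3],
    [0,0,-3],
    [0,0,-2],
    [0,0,-1],
    [0,0,0],
    [0,0,0],
    [0,0,0],
  ],
  gripper=[4,4,4,4,4,4,4,4,4,4,4,4,4],
)

```text
time_s: 17.15
tool_pos: [0.6266, 0.1363, 0.1905]
tool_rot: [180.0, 0.0, 79.7]
force: [-1.3, -0.3, -2.6]
grip_width: 0.0498
grasp_force: 30.0
```

```bash
python3 d.py .615 -.139 .19 79.6
```

```text
[0.6266 0.1363 0.1905] [1.7996e+02 1.0000e-02 7.9690e+01] F [-1.3 -0.3 -2.6] grip 0.0498 30.0 t 17.15
turn z 0.002 then delta in new axes [-27.29   3.83   0.05]  in old [-27.3    3.78   0.06]
```

Call:
drive_tool(
  angular=[
    [0,0,0],
    [0,0,0],
    [0,0,0],
    [0,0,0],
    [0,0,0],
    [0,0,0],
    [0,0,0],
    [0,0,0],
    [0,0,0],
    [0,0,0],
    [0,0,0],
    [0,0,0],
    [0,0,0],
    [0,0,0],
  ],
  delta_pos=[
    [-1.2,0.2,0],
    [-2.5,0.3,0],
    [-2.8,0.4,0],
    [-2.8,0.4,0],
    [-2.8,0.4,0],
    [-2.8,0.4,0],
    [-2.8,0.4,0],
    [-2.8,0.4,0],
    [-2.8,0.4,0],
    [-2.2,0.3,0],
    [-1.2,0.1,0],
    [-0.7,0.1,0],
    [0,0,0],
    [0,0,0],
  ],
  gripper=[4,4,4,4,4,4,4,4,4,4,4,4,4,4],
)

```text
time_s: 18.55
tool_pos: [0.6153, -0.1385, 0.1896]
tool_rot: [-180.0, -0.1, 79.8]
force: [-0.6, 0.2, -1.8]
grip_width: 0.0491
grasp_force: 30.0
```

```bash
python3 d.py .615 -.140 .0466 79.6
```

```text
[ 0.6153 -0.1385  0.1896] [-1.80e+02 -6.00e-02  7.98e+01] F [-0.6  0.2 -1.8] grip 0.0491 30.0 t 18.55
turn z 0.004 then delta in new axes [-0.15 -0.   14.3 ]  in old [-0.16 -0.   14.3 ]
```

Call:
drive_tool(
  angular=[
    [0,0,0],
    [0,0,0],
    [0,0,0],
    [0,0,0],
    [0,0,0],
    [0,0,0],
    [0,0,0],
    [0,0,0],
    [0,0,0],
    [0,0,0],
    [0,0,0],
  ],
  delta_pos=[
    [0,0,1],
    [0,0,2.5],
    [0,0,3],
    [0,0,2.7],
    [0,0,2],
    [0,0,1.3],
    [0,0,0.7],
    [0,0,0.4],
    [0,0,0.2],
    [0,0,0.2],
    [0,0,0],
  ],
  gripper=[4,4,4,4,4,4,4,4,4,4,4],
)

```text
time_s: 19.65
tool_pos: [0.6155, -0.1403, 0.0501]
tool_rot: [179.9, 0.0, 79.7]
force: [0.1, -0.3, -2.2]
grip_width: 0.0493
grasp_force: 30.0
```

Call:
drive_tool(
  angular=[
    [0,0,0],
    [0,0,0],
    [0,0,0],
  ],
  delta_pos=[
    [0,0,0.1],
    [0,0,0.1],
    [0,0,0],
  ],
  gripper=[4,4,4],
)

```text
time_s: 19.95
tool_pos: [0.6154, -0.1403, 0.0478]
tool_rot: [180.0, 0.0, 79.7]
force: [-0.4, -0.3, -2.0]
grip_width: 0.0496
grasp_force: 30.0
```

Call:
drive_tool(
  angular=[
    [0,0,0],
    [0,0,0],
    [0,0,0],
  ],
  delta_pos=[
    [0,0,0.1],
    [0,0,0.1],
    [0,0,0],
  ],
  gripper=[4,4,4],
)

```text
time_s: 20.25
tool_pos: [0.6163, -0.1405, 0.0467]
tool_rot: [179.8, 0.0, 79.7]
force: [1.0, 0.4, 4.3]
grip_width: 0.0492
grasp_force: 30.0
```

Call:
drive_tool(
  angular=[
    [0,0,0],
    [0,0,0],
    [0,0,0],
    [0,0,0],
    [0,0,0],
    [0,0,0],
    [0,0,0],
    [0,0,0],
    [0,0,0],
    [0,0,0],
    [0,0,0],
    [0,0,0],
    [0,0,0],
  ],
  delta_pos=[
    [0,0,0],
    [0,0,0],
    [0,0,0],
    [0,0,0],
    [0,0,0],
    [0,0,-0.5],
    [0,0,-1.5],
    [0,0,-3],
    [0,0,-3],
    [0,0,-3],
    [0,0,-3],
    [0,0,-2],
    [0,0,-1],
  ],
  gripper=[5.2,5.6,6.5,7,7.5,7.5,7.5,7.5,7.5,7.5,7.5,7.5,7.5],
)

```text
time_s: 21.55
tool_pos: [0.6164, -0.14, 0.2194]
tool_rot: [179.7, 0.0, 79.7]
force: [-0.1, -0.3, -0.1]
grip_width: 0.075
grasp_force: 0.0
```

```bash
python3 d.py .593 .3265 .22 81
```

```text
[ 0.6164 -0.14    0.2194] [1.7972e+02 4.0000e-02 7.9700e+01] F [-0.1 -0.3 -0.1] grip 0.075 0.0 t 21.55
turn z -0.023 then delta in new axes [45.71 -9.61 -0.06]  in old [ 45.48 -10.64  -0.14]
```

Call:
drive_tool(
  angular=[
    [0,0,-0.023],
    [0,0,0],
    [0,0,0],
    [0,0,0],
    [0,0,0],
    [0,0,0],
    [0,0,0],
    [0,0,0],
    [0,0,0],
    [0,0,0],
    [0,0,0],
    [0,0,0],
    [0,0,0],
    [0,0,0],
    [0,0,0],
    [0,0,0],
    [0,0,0],
    [0,0,0],
  ],
  delta_pos=[
    [0,0,0],
    [2,-0.4,0],
    [3,-0.6,0],
    [3,-0.6,0],
    [3,-0.6,0],
    [3,-0.6,0],
    [3,-0.7,0],
    [3,-0.7,0],
    [3,-0.7,0],
    [3,-0.7,0],
    [3,-0.6,0],
    [3,-0.6,0],
    [3,-0.6,0],
    [3,-0.6,0],
    [3,-0.6,0],
    [3,-0.6,0],
    [1.7,-0.4,0],
    [0,0,0],
  ],
  gripper=[8.7,8.7,8.7,8.7,8.7,8.7,8.7,8.7,8.7,8.7,8.7,8.7,8.7,8.7,8.7,8.7,8.7,8.7],
)

```text
time_s: 23.35
tool_pos: [0.5892, 0.3298, 0.2139]
tool_rot: [-179.8, -0.0, 81.4]
force: [-0.2, -0.0, -0.5]
grip_width: 0.0873
grasp_force: 0.0
```

```bash
python3 d.py .593 .3265 .020 81
python3 chk.py orange "(.615,-.139,-.18)" .05 c_orange.png
```

```text
[0.5892 0.3298 0.2139] [-1.7979e+02 -4.0000e-02  8.1380e+01] F [-0.2 -0.  -0.5] grip 0.0873 0.0 t 23.35
turn z 0.007 then delta in new axes [-0.26  0.42 19.39]  in old [-0.28  0.49 19.38]
[ 0.6171 -0.1383] -10.7 0.052
[ 0.6132 -0.1378] -10.9 0.116
```

View pics/c_orange.png

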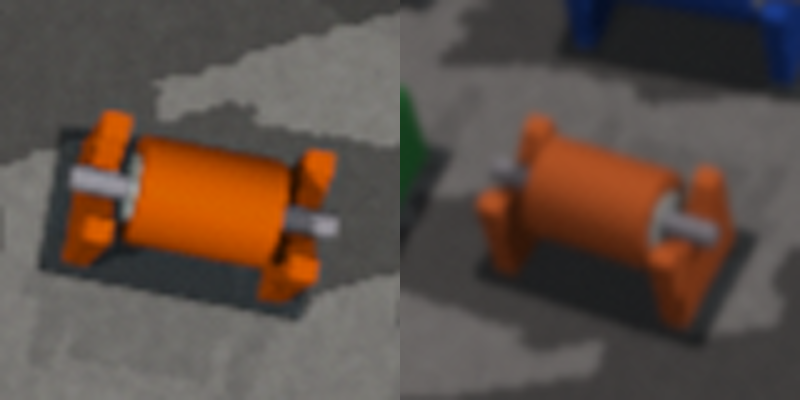

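Orange is seated well too: both shaft ends are in the notches and the body is clear. White is next.

Call:
drive_tool(
  angular=[
    [0,0,0.003],
    [0,0,0],
    [0,0,0],
    [0,0,0],
    [0,0,0],
    [0,0,0],
    [0,0,0],
  ],
  delta_pos=[
    [-0.2,0.3,1],
    [0,0,3],
    [0,0,3],
    [0,0,3],
    [0,0,3],
    [0,0,1.5],
    [0,0,0],
  ],
  gripper=[8.7,8.7,8.7,8.7,8.7,8.7,8.7],
)

```text
time_s: 24.25
tool_pos: [0.5934, 0.3215, 0.0675]
tool_rot: [-179.8, 0.2, 80.8]
force: [-0.6, 0.1, -0.0]
grip_width: 0.0873
grasp_force: 0.0
```

```bash
python3 d.py .593 .3265 .020 81
```

```text
[0.5934 0.3215 0.0675] [-179.78    0.2    80.76] F [-0.6  0.1 -0. ] grip 0.0873 0.0 t 24.25
turn z -0.004 then delta in new axes [ 0.49 -0.12  4.75]  in old [ 0.51 -0.1   4.75]
```

Call:
drive_tool(
  angular=[
    [0,0,0],
    [0,0,0],
    [0,0,0],
    [0,0,0],
    [0,0,0],
    [0,0,0],
    [0,0,0],
    [0,0,0],
    [0,0,0],
    [0,0,0],
    [0,0,0],
    [0,0,0],
    [0,0,0],
    [0,0,0],
    [0,0,0],
    [0,0,0],
  ],
  delta_pos=[
    [0.5,-0.1,1],
    [0,0,1.5],
    [0,0,1],
    [0,0,0.6],
    [0,0,0.4],
    [0,0,0.2],
    [0,0,0],
    [0,0,0],
    [0,0,0],
    [0,0,0],
    [0,0,0],
    [0,0,0],
    [0,0,0],
    [0,0,0],
    [0,0,0],
    [0,0,0],
  ],
  gripper=[8.7,8.7,8.7,8.7,8.7,8.7,6,4,2.5,2.5,2.5,2.5,2.5,2.5,2.5,2.5],
)

```text
time_s: 25.85
tool_pos: [0.5943, 0.3288, 0.0235]
tool_rot: [180.0, 0.0, 80.8]
force: [-0.1, 0.2, 0.1]
grip_width: 0.0331
grasp_force: 30.0
```

Call:
drive_tool(
  angular=[
    [0,0,0],
    [0,0,0],
    [0,0,0],
    [0,0,0],
    [0,0,0],
    [0,0,0],
    [0,0,0],
    [0,0,0],
    [0,0,0],
    [0,0,0.03],
    [0,0,0.03],
    [0,0,0],
  ],
  delta_pos=[
    [0,0,0],
    [0,0,0],
    [0,0,-0.5],
    [0,0,-1.5],
    [0,0,-2.5],
    [0,0,-3],
    [0,0,-3],
    [0,0,-3],
    [0,0,-2],
    [0,0,-1],
    [0,0,0],
    [0,0,0],
  ],
  gripper=[2.5,2.5,2.5,2.5,2.5,2.5,2.5,2.5,2.5,2.5,2.5,2.5],
)

```text
time_s: 27.05
tool_pos: [0.5939, 0.3285, 0.1878]
tool_rot: [-180.0, 0.1, 77.3]
force: [-1.0, 0.4, -1.9]
grip_width: 0.0334
grasp_force: 30.0
```

```bash
python3 d.py .435 -.328 .19 77.5
```

```text
[0.5939 0.3285 0.1878] [-1.7996e+02  6.0000e-02  7.7330e+01] F [-1.   0.4 -1.9] grip 0.0334 30.0 t 27.05
turn z -0.003 then delta in new axes [-67.53  -1.3   -0.22]  in old [-67.53  -1.1   -0.15]
```

Call:
drive_tool(
  angular=[
    [0,0,0],
    [0,0,0],
    [0,0,0],
    [0,0,0],
    [0,0,0],
    [0,0,0],
    [0,0,0],
    [0,0,0],
    [0,0,0],
    [0,0,0],
    [0,0,0],
    [0,0,0],
    [0,0,0],
    [0,0,0],
    [0,0,0],
    [0,0,0],
    [0,0,0],
    [0,0,0],
    [0,0,0],
    [0,0,0],
  ],
  delta_pos=[
    [-1.2,0,0],
    [-2.2,0,0],
    [-3,-0.1,0],
    [-3,-0.1,0],
    [-3,0,0],
    [-3,-0.1,0],
    [-3,-0.1,0],
    [-3,0,0],
    [-3,-0.1,0],
    [-3,-0.1,0],
    [-3,0,0],
    [-3,-0.1,0],
    [-3,-0.1,0],
    [-3,0,0],
    [-3,-0.1,0],
    [-3,-0.1,0],
    [-3,0,0],
    [-3,-0.1,0],
    [-3,0,0],
    [-3,0,0],
  ],
  gripper=[2.5,2.5,2.5,2.5,2.5,2.5,2.5,2.5,2.5,2.5,2.5,2.5,2.5,2.5,2.5,2.5,2.5,2.5,2.5,2.5],
)

```text
time_s: 29.05
tool_pos: [0.4563, -0.2303, 0.1874]
tool_rot: [-179.9, -0.0, 77.3]
force: [0.4, 0.2, -2.4]
grip_width: 0.0332
grasp_force: 30.0
```

Call:
drive_tool(
  angular=[
    [0,0,0],
    [0,0,0],
    [0,0,0],
    [0,0,0],
    [0,0,0],
    [0,0,0],
    [0,0,0],
  ],
  delta_pos=[
    [-3,0,0],
    [-2.8,0,0],
    [-2,0,0],
    [-1.2,0,0],
    [-0.6,0,0],
    [0,0,0],
    [0,0,0],
  ],
  gripper=[2.5,2.5,2.5,2.5,2.5,2.5,2.5],
)

```text
time_s: 29.75
tool_pos: [0.4377, -0.3213, 0.1884]
tool_rot: [-180.0, -0.0, 77.5]
force: [0.5, 0.3, -0.8]
grip_width: 0.0332
grasp_force: 30.0
```

```bash
python3 d.py .435 -.326 .0535 77.5
```

```text
[ 0.4377 -0.3213  0.1884] [-1.7998e+02 -5.0000e-02  7.7480e+01] F [ 0.5  0.3 -0.8] grip 0.0332 30.0 t 29.75
turn z -0.000 then delta in new axes [-0.51 -0.16 13.49]  in old [-0.52 -0.15 13.49]
```

Call:
drive_tool(
  angular=[
    [0,0,0],
    [0,0,0],
    [0,0,0],
    [0,0,0],
    [0,0,0],
    [0,0,0],
    [0,0,0],
    [0,0,0],
    [0,0,0],
    [0,0,0],
    [0,0,0],
  ],
  delta_pos=[
    [-0.3,-0.1,0.5],
    [0,-0.1,2],
    [0,0,3],
    [0,0,2.7],
    [0,0,2],
    [0,0,1.3],
    [0,0,0.7],
    [0,0,0.4],
    [0,0,0.3],
    [0,0,0.1],
    [0,0,0],
  ],
  gripper=[2.5,2.5,2.5,2.5,2.5,2.5,2.5,2.5,2.5,2.5,2.5],
)

```text
time_s: 30.85
tool_pos: [0.435, -0.3254, 0.0591]
tool_rot: [180.0, 0.0, 77.4]
force: [0.1, -0.0, -0.8]
grip_width: 0.0331
grasp_force: 30.0
```

Call:
drive_tool(
  angular=[
    [0,0,0],
    [0,0,0],
    [0,0,0],
  ],
  delta_pos=[
    [0,0,0.1],
    [0,0,0.1],
    [0,0,0],
  ],
  gripper=[2.5,2.5,2.5],
)

```text
time_s: 31.15
tool_pos: [0.4347, -0.3251, 0.0566]
tool_rot: [180.0, 0.0, 77.4]
force: [-0.7, -0.5, -1.6]
grip_width: 0.0331
grasp_force: 30.0
```

Call:
drive_tool(
  angular=[
    [0,0,0],
    [0,0,0],
    [0,0,0],
  ],
  delta_pos=[
    [0,0,0.1],
    [0,0,0.1],
    [0,0,0],
  ],
  gripper=[2.5,2.5,2.5],
)

```text
time_s: 31.45
tool_pos: [0.4353, -0.3254, 0.0549]
tool_rot: [179.9, 0.0, 77.4]
force: [1.1, -0.2, -0.6]
grip_width: 0.0332
grasp_force: 30.0
```

Call:
drive_tool(
  angular=[
    [0,0,0],
    [0,0,0],
  ],
  delta_pos=[
    [0,0,0.1],
    [0,0,0],
  ],
  gripper=[2.5,2.5],
)

```text
time_s: 31.65
tool_pos: [0.4358, -0.3256, 0.0543]
tool_rot: [179.9, 0.0, 77.4]
force: [1.9, 0.0, 2.9]
grip_width: 0.0332
grasp_force: 30.0
```

Call:
drive_tool(
  angular=[
    [0,0,0],
    [0,0,0],
    [0,0,0],
    [0,0,0],
    [0,0,0],
    [0,0,0],
    [0,0,0],
    [0,0,0],
    [0,0,0],
    [0,0,0],
    [0,0,0],
    [0,0,0],
    [0,0,0],
    [0,0,0],
    [0,0,0],
  ],
  delta_pos=[
    [0,0,0],
    [0,0,0],
    [0,0,0],
    [0,0,0],
    [0,0,0],
    [0,0,-0.5],
    [0,0,-1.5],
    [0,0,-3],
    [0,0,-3],
    [0,0,-3],
    [0,0,-3],
    [0,0,-2],
    [0,0,-1],
    [0,0,0],
    [0,0,0],
  ],
  gripper=[3.6,4,5,5.5,6,6,6,6,6,6,6,6,6,6,6],
)

```text
time_s: 33.15
tool_pos: [0.4343, -0.3249, 0.223]
tool_rot: [-179.9, -0.0, 77.4]
force: [0.5, 0.2, -0.7]
grip_width: 0.0598
grasp_force: 0.0
```

```bash
python3 d.py .4665 .326 .22 106.9
```

```text
[ 0.4343 -0.3249  0.223 ] [-1.7995e+02 -1.0000e-02  7.7400e+01] F [ 0.5  0.2 -0.7] grip 0.0598 0.0 t 33.15
turn z -0.515 then delta in new axes [61.34 22.    0.3 ]  in old [ 64.22 -11.06   0.33]
```

Call:
drive_tool(
  angular=[
    [0,0,-0.129],
    [0,0,-0.129],
    [0,0,-0.129],
    [0,0,-0.128],
    [0,0,0],
    [0,0,0],
    [0,0,0],
    [0,0,0],
    [0,0,0],
    [0,0,0],
    [0,0,0],
    [0,0,0],
    [0,0,0],
    [0,0,0],
    [0,0,0],
    [0,0,0],
    [0,0,0],
    [0,0,0],
  ],
  delta_pos=[
    [0,0,0],
    [0,0,0],
    [0,0,0],
    [0,0,0],
    [3,1.4,0],
    [3,1.4,0],
    [3,1.4,0],
    [3,1.4,0],
    [3,1.4,0],
    [3,1.4,0],
    [3,1.4,0],
    [3,1.4,0],
    [3,1.4,0],
    [3,1.4,0],
    [3,1.4,0],
    [3,1.4,0],
    [3,1.4,0],
    [3,1.4,0],
  ],
  gripper=[8.7,8.7,8.7,8.7,8.7,8.7,8.7,8.7,8.7,8.7,8.7,8.7,8.7,8.7,8.7,8.7,8.7,8.7],
)

```text
time_s: 34.95
tool_pos: [0.4993, 0.1347, 0.2221]
tool_rot: [-179.9, -0.0, 106.9]
force: [-0.1, 0.8, 0.6]
grip_width: 0.0873
grasp_force: 0.0
```

Call:
drive_tool(
  angular=[
    [0,0,0],
    [0,0,0],
    [0,0,0],
    [0,0,0],
    [0,0,0],
    [0,0,0],
    [0,0,0],
    [0,0,0],
    [0,0,0],
    [0,0,0],
  ],
  delta_pos=[
    [3,0.3,0],
    [3,0.3,0],
    [3,0.3,0],
    [3,0.3,0],
    [3,0.3,0],
    [2.5,0.3,0],
    [1.2,0.3,0],
    [0.6,0.3,0],
    [0,0,0],
    [0,0,0],
  ],
  gripper=[8.7,8.7,8.7,8.7,8.7,8.7,8.7,8.7,8.7,8.7],
)

```text
time_s: 35.95
tool_pos: [0.4676, 0.3239, 0.223]
tool_rot: [-179.9, 0.1, 106.8]
force: [0.5, -0.6, 0.1]
grip_width: 0.0869
grasp_force: 0.0
```

```bash
python3 d.py .4665 .326 .02 106.9
python3 chk.py white "(.435,-.328,-.218)" .05 c_white.png
```

```text
[0.4676 0.3239 0.223 ] [-1.7995e+02  6.0000e-02  1.0681e+02] F [ 0.5 -0.6  0.1] grip 0.0869 0.0 t 35.95
turn z -0.002 then delta in new axes [ 0.23 -0.04 20.3 ]  in old [ 2.50e-01 -2.00e-02  2.03e+01]
[ 0.436  -0.3279] -13.5 0.13
[ 0.4324 -0.3302] -11.0 0.106
```

View pics/c_white.png

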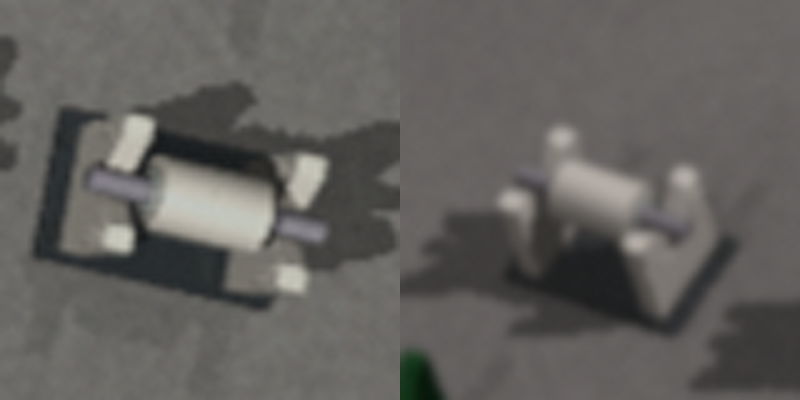

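White is seated, with its shafts at the bottom of both notches. Green is last.

Call:
drive_tool(
  angular=[
    [0,0,0],
    [0,0,0],
    [0,0,0],
    [0,0,0],
    [0,0,0],
    [0,0,0],
    [0,0,0],
    [0,0,0],
    [0,0,0],
    [0,0,0],
    [0,0,0],
    [0,0,0],
    [0,0,0],
    [0,0,0],
    [0,0,0],
    [0,0,0],
    [0,0,0],
    [0,0,0],
    [0,0,0],
    [0,0,0],
  ],
  delta_pos=[
    [0.2,0,1],
    [0,0,2],
    [0,0,3],
    [0,0,3],
    [0,0,3],
    [0,0,3],
    [0,0,2.2],
    [0,0,1.4],
    [0,0,0.8],
    [0,0,0.5],
    [0,0,0.3],
    [0,0,0],
    [0,0,0],
    [0,0,0],
    [0,0,0],
    [0,0,0],
    [0,0,0],
    [0,0,0],
    [0,0,0],
    [0,0,0],
  ],
  gripper=[8.7,8.7,8.7,8.7,8.7,8.7,8.7,8.7,8.7,8.7,8.7,6,4,2.5,2.5,2.5,2.5,2.5,2.5,2.5],
)

```text
time_s: 38.15
tool_pos: [0.4666, 0.3273, 0.0216]
tool_rot: [180.0, 0.0, 106.9]
force: [0.6, -1.3, 0.6]
grip_width: 0.0354
grasp_force: 30.0
```

Call:
drive_tool(
  angular=[
    [0,0,0],
    [0,0,0],
    [0,0,0],
    [0,0,0],
    [0,0,0],
    [0,0,0],
    [0,0,0],
    [0,0,0],
    [0,0,0.105],
    [0,0,0.105],
    [0,0,0.105],
    [0,0,0.105],
    [0,0,0],
    [0,0,0],
    [0,0,0],
  ],
  delta_pos=[
    [0,0,0],
    [0,0,0],
    [0,0,-0.5],
    [0,0,-1.5],
    [0,0,-2.5],
    [0,0,-3],
    [0,0,-3],
    [0,0,-3],
    [0,0,-2],
    [0,0,-1],
    [0,0,0],
    [0,0,0],
    [0,0,0],
    [0,0,0],
    [0,0,0],
  ],
  gripper=[2.5,2.5,2.5,2.5,2.5,2.5,2.5,2.5,2.5,2.5,2.5,2.5,2.5,2.5,2.5],
)

```text
time_s: 39.65
tool_pos: [0.4661, 0.3273, 0.1866]
tool_rot: [-180.0, 0.0, 83.0]
force: [-0.1, -0.5, -2.9]
grip_width: 0.0354
grasp_force: 30.0
```

```bash
python3 d.py .592 -.324 .19 82.8
```

```text
[0.4661 0.3273 0.1866] [-1.7999e+02  2.0000e-02  8.2960e+01] F [-0.1 -0.5 -2.9] grip 0.0354 30.0 t 39.65
turn z 0.003 then delta in new axes [-63.04  20.65  -0.34]  in old [-63.09  20.48  -0.33]
```

Call:
drive_tool(
  angular=[
    [0,0,0],
    [0,0,0],
    [0,0,0],
    [0,0,0],
    [0,0,0],
    [0,0,0],
    [0,0,0],
    [0,0,0],
    [0,0,0],
    [0,0,0],
    [0,0,0],
    [0,0,0],
    [0,0,0],
    [0,0,0],
    [0,0,0],
    [0,0,0],
    [0,0,0],
    [0,0,0],
    [0,0,0],
    [0,0,0],
  ],
  delta_pos=[
    [-1.2,0.4,0],
    [-2.2,0.7,0],
    [-2.9,1,0],
    [-2.9,1,0],
    [-2.9,1,0],
    [-2.9,1,0],
    [-2.9,1,0],
    [-2.9,1,0],
    [-2.9,1,0],
    [-2.9,1,0],
    [-2.9,1,0],
    [-2.9,1,0],
    [-2.9,1,0],
    [-2.9,1,0],
    [-2.9,1,0],
    [-2.9,1,0],
    [-2.9,1,0],
    [-2.9,1,0],
    [-2.9,1,0],
    [-2.9,1,0],
  ],
  gripper=[2.5,2.5,2.5,2.5,2.5,2.5,2.5,2.5,2.5,2.5,2.5,2.5,2.5,2.5,2.5,2.5,2.5,2.5,2.5,2.5],
)

```text
time_s: 41.65
tool_pos: [0.5858, -0.2505, 0.1863]
tool_rot: [-180.0, 0.0, 82.8]
force: [0.9, 0.1, -3.1]
grip_width: 0.0353
grasp_force: 30.0
```

Call:
drive_tool(
  angular=[
    [0,0,0],
    [0,0,0],
    [0,0,0],
    [0,0,0],
    [0,0,0],
    [0,0,0],
    [0,0,0],
    [0,0,0],
  ],
  delta_pos=[
    [-2.9,0.7,0],
    [-2.2,0.4,0],
    [-1.3,0.2,0],
    [-0.8,0.2,0],
    [0,0,0],
    [0,0,0],
    [0,0,0],
    [0,0,0],
  ],
  gripper=[2.5,2.5,2.5,2.5,2.5,2.5,2.5,2.5],
)

```text
time_s: 42.45
tool_pos: [0.5929, -0.32, 0.1868]
tool_rot: [180.0, -0.0, 83.0]
force: [0.4, -0.2, -3.7]
grip_width: 0.0355
grasp_force: 30.0
```

```bash
python3 d.py .592 -.3235 .0506 82.8
```

```text
[ 0.5929 -0.32    0.1868] [ 1.7999e+02 -1.0000e-02  8.2950e+01] F [ 0.4 -0.2 -3.7] grip 0.0355 30.0 t 42.45
turn z 0.003 then delta in new axes [-0.35 -0.04 13.62]  in old [-0.36 -0.05 13.62]
```

Call:
drive_tool(
  angular=[
    [0,0,0],
    [0,0,0],
    [0,0,0],
    [0,0,0],
    [0,0,0],
    [0,0,0],
    [0,0,0],
    [0,0,0],
    [0,0,0],
    [0,0,0],
    [0,0,0],
  ],
  delta_pos=[
    [-0.3,0,0.5],
    [0,0,2],
    [0,0,3],
    [0,0,2.7],
    [0,0,2.2],
    [0,0,1.3],
    [0,0,0.7],
    [0,0,0.4],
    [0,0,0.3],
    [0,0,0.2],
    [0,0,0],
  ],
  gripper=[2.5,2.5,2.5,2.5,2.5,2.5,2.5,2.5,2.5,2.5,2.5],
)

```text
time_s: 43.55
tool_pos: [0.5924, -0.3246, 0.0541]
tool_rot: [180.0, 0.0, 82.8]
force: [0.7, -0.4, -3.9]
grip_width: 0.0355
grasp_force: 30.0
```

Call:
drive_tool(
  angular=[
    [0,0,0],
    [0,0,0],
    [0,0,0],
  ],
  delta_pos=[
    [0,0,0.1],
    [0,0,0.1],
    [0,0,0],
  ],
  gripper=[2.5,2.5,2.5],
)

```text
time_s: 43.85
tool_pos: [0.5923, -0.3246, 0.0517]
tool_rot: [180.0, 0.0, 82.8]
force: [-0.8, -0.0, -3.0]
grip_width: 0.0352
grasp_force: 30.0
```

Call:
drive_tool(
  angular=[
    [0,0,0],
    [0,0,0],
  ],
  delta_pos=[
    [0,0,0.1],
    [0,0,0],
  ],
  gripper=[2.5,2.5],
)

```text
time_s: 44.05
tool_pos: [0.5926, -0.3246, 0.051]
tool_rot: [179.9, 0.0, 82.8]
force: [1.5, -0.3, -1.7]
grip_width: 0.0353
grasp_force: 30.0
```

Call:
drive_tool(
  angular=[
    [0,0,0],
    [0,0,0],
  ],
  delta_pos=[
    [0,0,0.1],
    [0,0,0],
  ],
  gripper=[2.5,2.5],
)

```text
time_s: 44.25
tool_pos: [0.593, -0.3246, 0.0506]
tool_rot: [179.9, 0.0, 82.8]
force: [0.4, 1.1, 2.6]
grip_width: 0.0351
grasp_force: 30.0
```

Call:
drive_tool(
  angular=[
    [0,0,0],
    [0,0,0],
    [0,0,0],
    [0,0,0],
    [0,0,0],
    [0,0,0],
    [0,0,0],
    [0,0,0],
    [0,0,0],
    [0,0,0],
    [0,0,0],
    [0,0,0],
    [0,0,0],
    [0,0,0],
    [0,0,0],
  ],
  delta_pos=[
    [0,0,0],
    [0,0,0],
    [0,0,0],
    [0,0,0],
    [0,0,0],
    [0,0,-0.5],
    [0,0,-1.5],
    [0,0,-3],
    [0,0,-3],
    [0,0,-3],
    [0,0,-3],
    [0,0,-2],
    [0,0,-1],
    [0,0,0],
    [0,0,0],
  ],
  gripper=[3.8,4.2,5,5.5,6,6,6,6,6,6,6,6,6,6,6],
)

```text
time_s: 45.75
tool_pos: [0.5917, -0.3243, 0.2189]
tool_rot: [-179.9, -0.0, 82.8]
force: [-0.4, 0.4, -0.4]
grip_width: 0.0602
grasp_force: 0.0
```

Call:
drive_tool(
  angular=[
    [0,0,0],
    [0,0,0],
    [0,0,0],
    [0,0,0],
    [0,0,0],
    [0,0,0],
    [0,0,0],
    [0,0,0],
    [0,0,0],
    [0,0,0],
    [0,0,0],
  ],
  delta_pos=[
    [-1.5,-1,0],
    [-3,-2,0],
    [-3,-2,0],
    [-3,-2,0],
    [-3,-2,0],
    [-3,-2,0],
    [-3,-2,0],
    [-2,-1,0],
    [-1,-0.5,0],
    [0,0,0],
    [0,0,0],
  ],
  gripper=[6,6,6,6,6,6,6,6,6,6,6],
)

```text
time_s: 46.85
tool_pos: [0.4209, -0.5284, 0.219]
tool_rot: [180.0, -0.1, 82.9]
force: [0.4, -0.8, 0.3]
grip_width: 0.0599
grasp_force: 0.0
```

```bash
python3 chk.py green "(.592,-.324,-.125)" .05 c_green.png
python3 - <<'E'
from h import *
shot('top','tf.png')
E
```

```text
[ 0.5925 -0.3255] -7.5 0.133
[ 0.5892 -0.3285] -7.8 0.127
```

View pics/c_green.png

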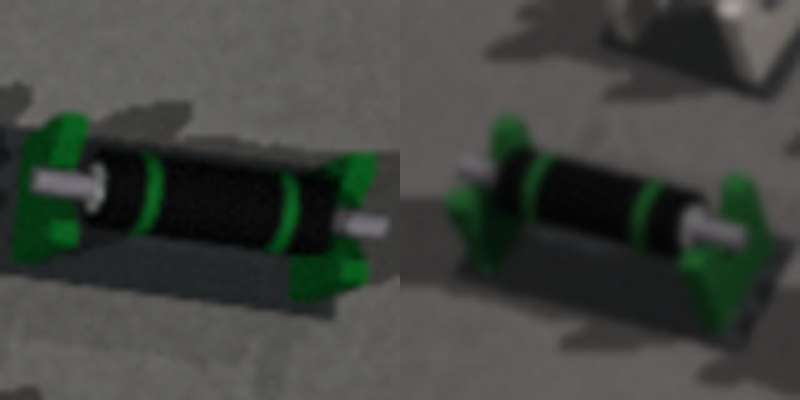

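View pics/tf.png

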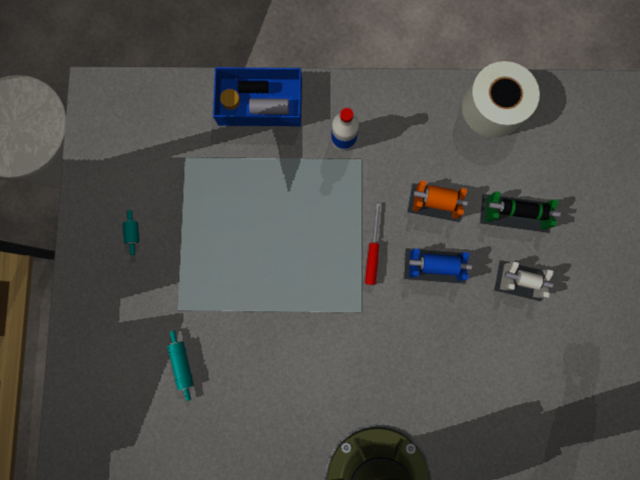

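All four rollers are seated: orange (440,198), green (523,209), blue (440,264) and white (527,280). The bottle (345,130) and the screwdriver (374,245) have not moved. Handing in.

```bash
python3 -c "
from h import *
print(env.sign_off())"
```

```text
the job is handed in; nothing more can be done
None
```

All four rollers are seated in the cradles of their own colours, with the bottle and screwdriver undisturbed, and the job was handed in at about 47 s of the 109 s limit.

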